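Set a strip-boat fixture to its mark and clamp the boat

TASK

Set up the strip fixture: nudge its stiff grey stop along the channel, in small taps, until its white pointer lies on the red mark, without driving it past the mark. Then push the black strip boat along the channel up against the stop, softly enough that the stop stays on its mark. Finally fit the loose T-handle fully down onto the square stub of the keeper, turn it so that the keeper's finger swings in all the way across the boat, and let go, leaving the handle on the stub and the other things on the bench alone.

Things in the scene. Friction and masses are not known exactly. Their poses are not given: they have to be found in the camera images.
- fixture: Fixed aluminium strip fixture; place and yaw vary. Origin on the bench under the channel's centre line; y runs along the channel (+y from boat to stop; plate spans y -210 to 170 mm), x across (robot's side is -x, to -66 mm), z up. Channel floor 8 mm above the bench, between dark rails 61 mm apart and 6 mm high. A black scale lies on the -x side; the keeper's pivot is at x -85, y -60 mm.
- stop (a joint): Travel in m of the grey stop along the channel, growing as it goes towards -y of the fixture (towards the boat); range 0 to 0.12. Stiff: about 9 N of dry friction, it stays where it is left. The boat-side face is at fixture y = 130 mm minus this travel.
- stop_face (a point): Middle of the stop's boat-side face, 12.5 mm above the bench; axes parallel to the fixture's. The stop is a grey block bridging the rails, 82 mm wide (x), 30 mm thick (from this face to +y), both faces upright, top 45 mm above the bench (with a 50 x 20 mm dark cap to 54 mm). Push it on its +y face, 30 mm behind this point.
- pointer (a point): The stop's white pointer needle, 2 mm wide, over the black scale on the -x side of the stop; moves with the stop and lies 15 mm to the +y side of its face.
- mark: Red mark lying on the black scale, 19 mm (x) by 6 mm (y); origin at its centre, axes parallel to the fixture's. The pointer is on the mark when it is within the 6 mm band along the fixture's y. Its place along the scale differs each time; it is fixed there.
- boat: Loose black strip boat holding a copper-coloured strip, 56 x 190 x 9 mm, about 0.12 kg, lying in the channel, its own y along the fixture's +y. Origin at the centre of its underside, on the channel floor, so its top is 17 mm above the bench. Its rear end, the one to push, is 95 mm to -y of the origin.
- boat_end (a point): Middle of the boat's +y end, which must come to rest against the stop's face.
- keeper (a joint): Angle in rad of the swing keeper, 0 parked beside the channel, growing counter-clockwise seen from above, end stop at 1.3 where the finger points straight across the boat (fixture +x). Friction about 0.08 N m; stays where it is left.
- stub (a point): Foot of the keeper's square brass stub, on the pivot axis, 34 mm above the bench. Stub 17.5 mm square, 22 mm high, then a 14 mm square nose 4 mm high (top 60 mm above the bench). The axes turn with the keeper: its finger (85 mm from the axis to the tip, clearing the boat's top by 1.5 mm) points along +x; the flats face x and y. The disc round its foot is 38 mm across.
- handle: Loose T-handle on the bench, 66 mm tall, 0.16 kg. Origin: centre of its underside. Steel hub 44 x 44 x 32 mm with a 20.5 mm square socket, 28 mm deep, open below, rim chamfered 2 mm; 14 mm neck; black bar on top, 100 mm along its own x, 16 mm wide, 50 to 66 mm above the underside, to be gripped across. Socket sides parallel to its x and y; fits any quarter turn. Fully down, its origin is at the stub's foot.
- pad: Bystander: small white note pad, 60 x 105 x 12 mm, origin under its centre.
- loupe: Bystander: folding loupe, 52 x 30 x 16 mm, origin under its centre.
- tweezers: Bystander: thin steel tweezers, 125 mm long along its own y, 10 mm high, origin under its centre.
- magazine: Bystander: black strip magazine, 54 x 201 x 80 mm, long along its own y, origin under its centre.
Mind the look-alikes: they are no part of the job. Of the things that look like the boat, the larger one is meant.

How it is judged:
By the outcome, as a careful person would: the job done as asked, in the order asked, and still so for the second after the job is handed in, with the robot touching nothing.
It also fails if it takes over 72 s, if anything falls off the work surface, if the arm or the gripper's body presses on something with over 40 N, if the wrist force passes 120 N, or if a joint passes its speed limit or range.

ROBOT

A 7-joint arm with a two-finger parallel gripper is mounted at the origin on a cart in front of the work surface, level with it; the furniture and walls round the work are solid. World frame = base frame: x ahead of the robot, y to its left, z up, the work surface at z = 0. Lengths are in mm, angles in rad, forces in N, time in s.
With the tool pointing down it reaches from about 400 to 850 mm from the base axis. Payload 6.9 kg.
Tool frame: the origin (TCP) lies midway between the tips of the shut fingers; the grasp point (between the pads) lies env.hold_point_z behind it (env.hold_point_z is the distance from the TCP to the grasp point, in mm); y points along the fingers, z is the direction in which the jaws open and shut, and the axes are right-handed (so a half turn about y gives the same grasp; the last joint's range is limited). The gripper opens to 85 mm and grips with 20 to 120 N. Pads are 22 mm wide; open, the fingers measure 114 mm over their backs; the gripper's body (76 mm by 85 mm) begins 54 mm behind the grasp point. The pads swing forward as they close: fully open they stand 13 mm farther back than shut.
Start: joints at [-1.175, 0.507, -0.238, 1.5, 0.126, 1.149, -0.155], TCP at [178.619, 598.921, 231.275] pointing down, gripper open.
Joint ranges: [-3.08, 3.08], [-0.24, 2.05], [-1.43, 1.35], [0, 2.5], [-1.52, 4.66], [0.17, 1.96], [-2.89, 2.89]. Speed limits (rad/s): [2.39, 2.39, 3.14, 3.14, 3.14, 3.14, 3.14].

INTERFACE

Orientations are given as a 3x3 rotation matrix whose columns are the frame's x, y, z axes.
In Python, from plant import env, viewer, ticket gives the robot as it stands.
- The arm moves only by the tool step_arm, never from a script. Its argument "motion" is a list of rows, each a list of 4 numbers: the shift along the tool's x, y, z in mm, then the turn about the tool's y in rad. In form: [[dx, dy, dz, roll], ...]. A call has exactly 5 rows; each row shifts and turns the commanded pose from where the row before left it, along the tool's axes as they then stand; what a row does not reach is not made up. A row lasts 1/12 s, in which the tool goes at most 41.7 mm and 7.16 degrees, less where a joint would pass 70% of its speed; a pose out of reach is approached as far as the arm can. A call with a gripper value outside its range is refused whole. "grip" is the opening, from 0 (shut) to 1 (fully open), set as the call begins (left out, the last holds). The fingers move at their own pace and stop on an object; "squeeze" is the grip in N (left out, the last holds). Time passes only in rows, so rows that do not move let the fingers close, or fill a call up. It gives the time, the measured TCP pose, the force and the opening at its end, in the units of the state.
- env.get_state(): the state, without advancing time (a new reading comes with each control period).
- viewer.get_image(name): name is "side" or "top" or "wrist"; returns the picture (480x640x3 uint8, red, green, blue); there is no depth.
- viewer.camera_model(name): a dict with "intrinsics" (3x3 intrinsics, pixels), "R" (3x3) and "t" (3): a world point X has camera coordinates R X + t. Camera axes: x right, y down, z forward; pixel columns grow to the right and rows downward; lengths in mm; the calibration is good to about 2 mm. A picture is of the moment at which its call begins: read the wrist's pose just before it. camera_model takes no time and is no camera call; for the wrist camera it gives the pose at the moment of the call.
- ticket.sign_off(): hands the job in, once; it reports no verdict.
The state is a dict: "t": time; "joint_positions": joint angles; "joint_velocities": joint speeds; "tau": joint torques, N m; "tool_pos": TCP position; "ee_rot": TCP orientation; "ft_force": force on the tool from outside, world axes, zero at the start; "torque": the same for the moment, N m; "finger_gap": finger opening in mm.
Only numpy, scipy, OpenCV 4.12 (cv2) and the standard library are available. Lean on these libraries where they do the work, as an engineer would, in place of code of your own. Each camera call takes 0.05 s, during which the arm holds its last target. There are 200 camera calls.

## Working session

There is one attempt and no reset: what is moved stays moved. The work goes in short steps, Python scripts to look and compute and a tool call to move; the robot and the scene stay as the last step left them, time stands still between calls to the robot, and variables do not carry over. Pictures are saved under pics/ and viewed, about 8 in all and at most 12, crops included, and the job is handed in when it is done.

Besides the shell and the picture viewer there is one more tool, called as name([rows], argument=value, ...), one row to a line, values as JSON. step_arm: Moves the arm, as the interface text tells. Its arguments: {"type":"object","properties":{"motion":{"type":"array"},"grip":{"type":"number"},"squeeze":{"type":"number"}},"required":["motion"]}

```bash
mkdir -p pics; ls; python3 - <<'E'
from plant import env, viewer
import cv2,numpy as np
np.set_printoptions(precision=3,suppress=True)
s=env.get_state();print(s['t'],s['tool_pos'],s['ee_rot'],s['ft_force'],s['finger_gap'],env.hold_point_z)
for n in ['top','side']:
    im=viewer.get_image(n);cv2.imwrite(f'pics/{n}0.png',im[:,:,::-1])
    m=viewer.camera_model(n);print(n,m)
E
```

```text
pics
0.0 [178.513 598.443 230.424] [[ 0.958 -0.     0.286]
 [-0.286 -0.002  0.958]
 [ 0.    -1.    -0.002]] [0.437 0.17  0.852] 85.61180806492519 18.700000000000003
top {'intrinsics': array([[568.843,   0.   , 312.156],
       [  0.   , 568.843, 255.393],
       [  0.   ,   0.   ,   1.   ]]), 'R': array([[ 0.016, -0.996,  0.089],
       [-0.985, -0.031, -0.17 ],
       [ 0.172, -0.085, -0.981]]), 't': array([ -35.048,  558.887, 1385.813])}
side {'intrinsics': array([[449.169,   0.   , 319.166],
       [  0.   , 449.169, 234.7  ],
       [  0.   ,   0.   ,   1.   ]]), 'R': array([[ 0.842, -0.539, -0.005],
       [-0.262, -0.401, -0.878],
       [ 0.471,  0.741, -0.479]]), 't': array([-481.913,  168.3  ,  751.251])}
```

View pics/top0.png

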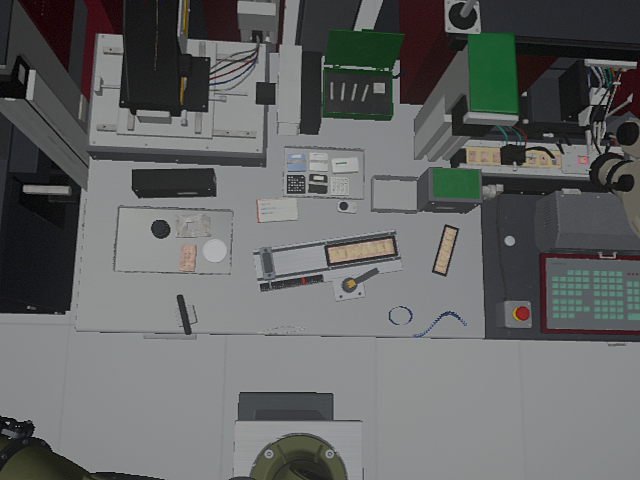

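View pics/side0.png

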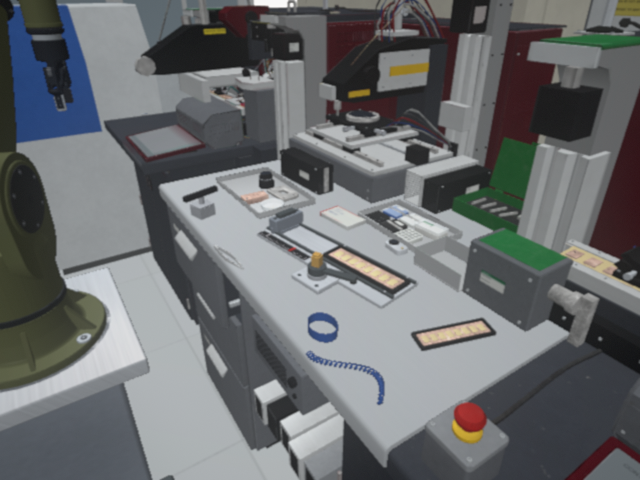

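The top view shows the stop at about (265,262), the boat in the channel at (362,250) and a smaller look-alike strip at (446,250). The keeper stub is at (348,285), the T-handle at (184,314), the red mark at about (303,281), the magazine at (173,182) and the pad at (277,209). In the side view the handle is at (202,200). I'll enlarge these next.

```bash
cat > h.py <<'E'
import numpy as np,cv2
from plant import env,viewer
np.set_printoptions(precision=2,suppress=True)
def ray(n,uv,z,m=None):
    m=m or viewer.camera_model(n);R=np.array(m['R']);t=np.array(m['t']);K=np.array(m['intrinsics'])
    d=R.T@np.linalg.inv(K)@[uv[0],uv[1],1];c=-R.T@t
    return c+d*(z-c[2])/d[2]
def proj(n,X,m=None):
    m=m or viewer.camera_model(n);p=np.array(m['intrinsics'])@(np.array(m['R'])@np.array(X,float)+m['t']);return p[:2]/p[2]
E
python3 - <<'E'
import cv2,numpy as np
a=cv2.imread('pics/top0.png')
c=cv2.resize(a[222:312,245:405],None,fx=5,fy=5,interpolation=cv2.INTER_CUBIC)
cv2.imwrite('pics/c1.png',c)
b=cv2.imread('pics/side0.png')
d=cv2.resize(a[285:340,160:215],None,fx=7,fy=7,interpolation=cv2.INTER_CUBIC)
e=cv2.resize(b[175:230,175:230],None,fx=7,fy=7,interpolation=cv2.INTER_CUBIC)
cv2.imwrite('pics/c2.png',np.hstack([d,e]))
E
```

```text
(no output)
```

View pics/c1.png

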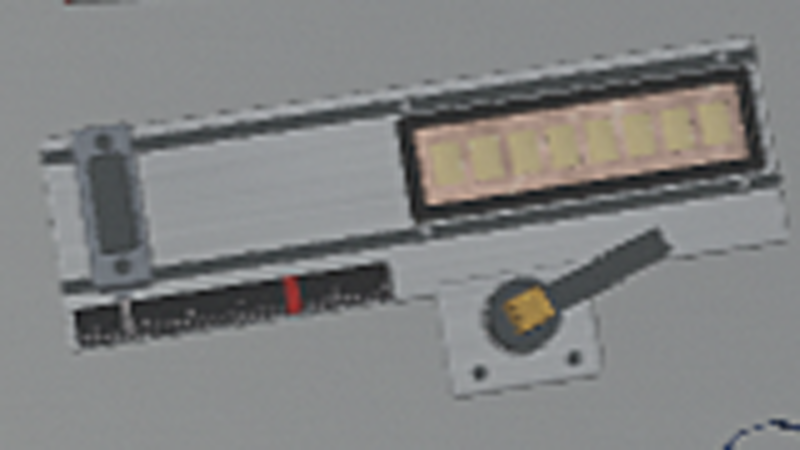

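View pics/c2.png

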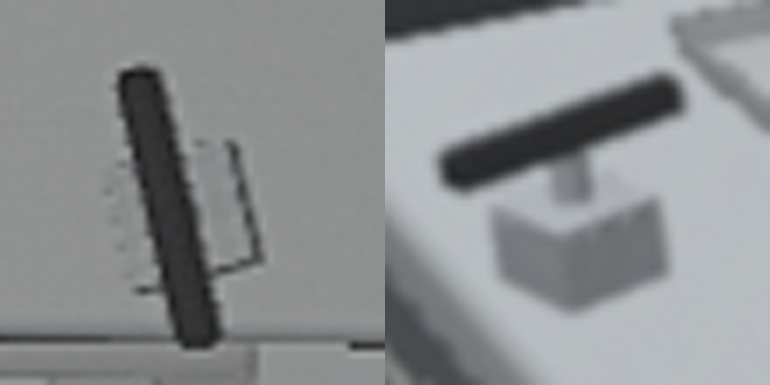

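c1: the boat's corners are (400,118), (745,70), (765,165) and (418,220). The pointer is at (125,315), the red mark at (292,294), the stub top at (530,308) and the finger tip at (665,238). The stop spans roughly (77,130) to (150,285). c2: the handle bar's ends are (138,70) and (200,345) in the top crop. In the side crop they are (462,170) and (665,92). The bar overhangs the hub, close to the bench edge.

```bash
cat >> h.py <<'E'
E
python3 - <<'E'
from h import *
from scipy.optimize import least_squares
c=lambda u,v:((u+.5)/5-.5+245,(v+.5)/5-.5+222)
d=lambda u,v:((u+.5)/7-.5+160,(v+.5)/7-.5+285)
e=lambda u,v:((u-385+.5)/7-.5+175,(v+.5)/7-.5+175)
B=[ray('top',c(*p),17) for p in [(400,118),(745,70),(765,165),(418,220)]]
print(np.array(B)); bc=np.mean(B,0)
yd=(B[0]+B[3]-B[1]-B[2])[:2]; print('len',np.linalg.norm(yd)/2,'w',np.linalg.norm(B[0]-B[3]),np.linalg.norm(B[1]-B[2]))
yd/=np.linalg.norm(yd); yaw=np.arctan2(-yd[0],yd[1])
P={'ptr':(ray('top',c(125,315),12)),'mark':ray('top',c(292,294),9),'stub':ray('top',c(530,308),58),'tip':ray('top',c(665,238),24),'stopL':ray('top',c(112,208),54)}
print('yaw',yaw,'boat',bc)
xd=np.array([yd[1],-yd[0]])
for k,v in P.items(): print(k,v, 'rel boat x,y',(v-bc)[:2]@xd,(v-bc)[:2]@yd)
for a,b in (((138,75),(200,340)),):
    h=[ray('top',d(*p),66) for p in (a,b)];print('handle top',h,np.mean(h,0),np.linalg.norm(h[0]-h[1]))
h=[ray('side',e(*p),60) for p in ((462,170),(665,92))];print('side',h,np.mean(h,0),np.linalg.norm(h[0]-h[1]))
print('hub', [ray('side',e(*p),z) for p,z in (((573,310),0),((573,235),32),((663,272),0),((505,275),0))])
E
```

```text
[[ 593.1   -56.48   17.  ]
 [ 624.91 -238.75   17.  ]
 [ 574.46 -248.96   17.  ]
 [ 539.84  -66.49   17.  ]]
len 185.37019583535462 w 54.196141297376165 51.46851970576472
yaw 0.18013121003574123 boat [ 583.08 -152.67   17.  ]
ptr [487.09  82.75  12.  ] rel boat x,y -52.25532200534496 248.80552244680803
mark [500.63  -2.63   9.  ] rel boat x,y -54.23629402163113 162.3854024980954
stub [ 490.53 -118.63   58.  ] rel boat x,y -84.95331417911171 50.07144190266364
tip [ 533.18 -194.28   24.  ] rel boat x,y -56.543306063988744 -31.99399841399702
stopL [535.46  91.28  54.  ] rel boat x,y -3.1417040945139196 248.53491210495372
handle top [array([448.81, 299.93,  66.  ]), array([358.73, 274.11,  66.  ])] [403.77 287.02  66.  ] 93.70301836488207
side [array([359.94, 270.75,  60.  ]), array([444.83, 298.77,  60.  ])] [402.38 284.76  60.  ] 89.39642358251173
hub [array([389.63, 264.75,   0.  ]), array([391.5 , 257.88,  32.  ]), array([428.27, 276.82,   0.  ]), array([378.58, 306.31,   0.  ])]
```

Both cameras agree on the layout:

| Item | Estimate |
|---|---|
| Fixture yaw | about 0.18 |
| Fixture origin | about (563,-44) |
| Stop travel | about 6 mm |
| Distance to mark | about 86 mm |
| Handle | about (403,286), yaw about 0.29 |

**Look-alikes:** the boat could be the large strip in the channel at (362,250), the small strip at (446,250) or the black magazine at (173,182). I choose the strip in the channel, which crop c1 confirms as about 190 x 56 mm. Next I move behind the stop.

step_arm([
  [0, 0, 0, -0.094],
  [0, 0, 0, -0.094],
  [0, 0, 0, -0.094],
  [0, 0, 0, -0.094],
  [0, 0, 0, -0.094],
], grip=0)

```text
t: 0.52
tool_pos: [178.6, 598.7, 230.8]
ee_rot: [[0.983, -0.0, -0.184], [0.184, -0.001, 0.983], [-0.0, -1.0, -0.001]]
ft_force: [-0.7, 0.3, 0.0]
finger_gap: 25.8
```

step_arm([
  [17.6, 0, -33.6, 0],
  [17.6, 0, -33.6, 0],
  [17.6, 0, -33.6, 0],
  [17.6, 0, -33.6, 0],
  [17.6, 0, -33.6, 0],
])

```text
t: 0.93
tool_pos: [296.0, 447.6, 230.9]
ee_rot: [[0.984, -0.0, -0.179], [0.179, -0.001, 0.984], [-0.0, -1.0, -0.001]]
ft_force: [1.4, 0.4, -0.0]
finger_gap: -0.1
```

step_arm([
  [17.6, 0, -33.6, 0],
  [17.6, 0, -33.6, 0],
  [17.6, 0, -33.6, 0],
  [17.6, 0, -33.6, 0],
  [17.6, 0, -33.6, 0],
])

```text
t: 1.35
tool_pos: [412.7, 298.1, 231.1]
ee_rot: [[0.984, -0.0, -0.179], [0.179, -0.0, 0.984], [-0.0, -1.0, -0.0]]
ft_force: [0.1, -0.4, 0.6]
finger_gap: 0.4
```

step_arm([
  [17.6, 0, -33.6, 0],
  [17.6, 0, -33.6, 0],
  [17.6, 0, -33.6, 0],
  [17.6, 0, -33.6, 0],
  [17.6, 0, -33.6, 0],
])

```text
t: 1.77
tool_pos: [529.3, 148.6, 231.1]
ee_rot: [[0.984, -0.0, -0.179], [0.179, -0.0, 0.984], [-0.001, -1.0, -0.0]]
ft_force: [0.7, 1.0, 0.1]
finger_gap: 0.3
```

```bash
python3 - <<'E'
from h import *
s=env.get_state();print(s['t'],s['tool_pos'],s['ee_rot'],s['finger_gap'],s['ft_force'])
m=viewer.camera_model('wrist');im=viewer.get_image('wrist');cv2.imwrite('pics/w1.png',im[:,:,::-1]);print(m)
import pickle;pickle.dump(m,open('w1.pkl','wb'))
E
```

```text
1.7667 [529.32 148.58 231.07] [[ 0.98 -0.   -0.18]
 [ 0.18 -0.    0.98]
 [-0.   -1.   -0.  ]] 0.32905568860738116 [0.71 1.04 0.12]
{'intrinsics': array([[417.25,   0.  , 322.57],
       [  0.  , 417.25, 240.73],
       [  0.  ,   0.  ,   1.  ]]), 'R': array([[-0.18,  0.98,  0.  ],
       [ 0.95,  0.17,  0.27],
       [ 0.27,  0.05, -0.96]]), 't': array([ -50.36, -562.88,  228.25])}
```

View pics/w1.png

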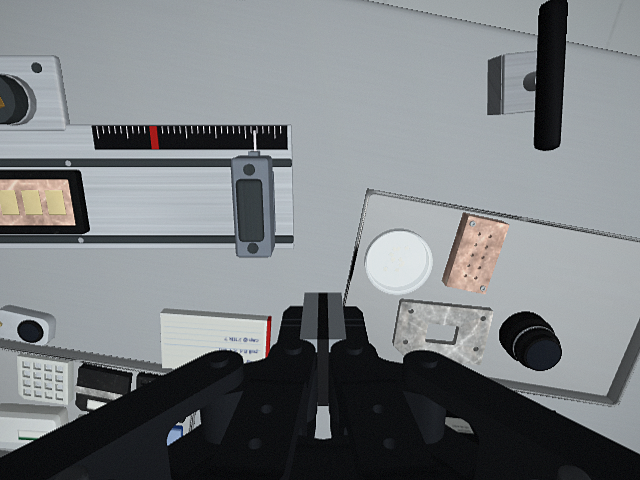

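w1 shows the pointer needle at (255,140), the mark at (154,137) and the stop body spanning u 233–273. The boat's +y end is at u≈87 (rows 170–233), and the channel is level in the image, so yaw 0.18 is right. The shut fingers are at (322,300), and the handle bar is at the top right, (548,75).

```bash
cat >> h.py <<'E'
import pickle
yaw=.18;YD=np.array([-np.sin(yaw),np.cos(yaw)]);XD=np.array([np.cos(yaw),np.sin(yaw)]);O=np.array([563.4,-44.4])
def fx(p): q=np.array(p)[:2]-O;return np.array([q@XD,q@YD])
E
python3 - <<'E'
from h import *
m=pickle.load(open('w1.pkl','rb'))
for n,p,z in (('ptr',(255,140),12),('mark',(154.5,137),9),('mark12',(154.5,137),12),('railtopL',(150,162),14),('railbot',(150,239),14),('boatend',(87,200),17),('stop+yedge',(272,205),45),('stop-yedge',(234,215),45),('plate end',(293,200),8),('handle mid low',(547,148),58)):
    r=ray('wrist',p,z,m);print(n,r,fx(r))
s=env.get_state();print('tcp',fx(s['tool_pos']))
E
```

```text
ptr [486.74  81.82  12.  ] [-52.83 137.9 ]
mark [499.77  -2.94   9.  ] [-55.18  52.18]
mark12 [499.46  -1.8   12.  ] [-55.28  53.35]
railtopL [520.68  -3.36  14.  ] [-34.69  48.02]
railbot [589.05   1.23  14.  ] [33.41 40.3 ]
boatend [562.54 -53.66  17.  ] [-2.5  -8.96]
stop+yedge [532.23 106.92  45.  ] [ -3.57 154.45]
stop-yedge [545.81  77.99  45.  ] [  4.61 123.56]
plate end [532.35 121.42   8.  ] [ -0.86 168.7 ]
handle mid low [450.56 302.18  58.  ] [-48.97 361.18]
tcp [  4.43 186.66]
```

step_arm([
  [-1, 41, 0, 0],
  [-1, 41, 0, 0],
  [-1, 41, 0, 0],
  [-1, 41, 0, 0],
  [0, 40, 0, 0],
])

```text
t: 2.23
tool_pos: [524.0, 149.6, 25.5]
ee_rot: [[0.984, -0.0, -0.179], [0.179, 0.0, 0.984], [-0.0, -1.0, 0.0]]
ft_force: [0.7, -0.3, -0.4]
finger_gap: 0.0
```

step_arm([
  [0, 0, -3, 0],
  [0, 0, -3, 0],
  [0, 0, -3, 0],
  [0, 0, -2, 0],
  [0, 0, -2, 0],
])

```text
t: 2.65
tool_pos: [528.8, 136.8, 29.9]
ee_rot: [[0.984, 0.004, -0.178], [0.178, 0.001, 0.984], [0.005, -1.0, 0.0]]
ft_force: [-0.2, -0.0, -0.5]
finger_gap: -0.1
```

step_arm([
  [0, 0, -2, 0],
  [0, 0, -2, 0],
  [0, 0, -2, 0],
  [0, 0, -2, 0],
  [0, 0, -2, 0],
])

```text
t: 3.07
tool_pos: [528.9, 126.9, 27.5]
ee_rot: [[0.984, 0.0, -0.179], [0.179, 0.0, 0.984], [0.0, -1.0, -0.0]]
ft_force: [-0.9, -0.5, -0.2]
finger_gap: -0.3
```

step_arm([
  [0, 0, -1, 0],
  [0, 0, -1, 0],
  [0, 0, -1, 0],
  [0, 0, -1, 0],
  [0, 0, -1, 0],
])

```text
t: 3.48
tool_pos: [529.7, 122.1, 27.2]
ee_rot: [[0.984, -0.0, -0.179], [0.179, 0.0, 0.984], [-0.0, -1.0, 0.0]]
ft_force: [-0.2, 0.0, 0.1]
finger_gap: -0.3
```

step_arm([
  [0, 0, -1, 0],
  [0, 0, -1, 0],
  [0, 0, -1, 0],
  [0, 0, -1, 0],
  [0, 0, -1, 0],
])

```text
t: 3.9
tool_pos: [530.3, 119.1, 27.3]
ee_rot: [[0.984, -0.0, -0.181], [0.181, 0.002, 0.984], [0.0, -1.0, 0.002]]
ft_force: [-2.3, 8.3, 0.4]
finger_gap: -0.0
```

step_arm([
  [0, 0, -1, 0],
  [0, 0, -1, 0],
  [0, 0, -1, 0],
  [0, 0, -1, 0],
  [0, 0, -1, 0],
])

```text
t: 4.32
tool_pos: [530.9, 115.6, 27.3]
ee_rot: [[0.983, -0.0, -0.182], [0.182, 0.003, 0.983], [0.0, -1.0, 0.004]]
ft_force: [-2.9, 9.2, 0.1]
finger_gap: 0.2
```

Contact is made: the force is about 9 N and the stop slides. I'll continue in small steps and stop well short of the mark.

step_arm([
  [0, 0, -2, 0],
  [0, 0, -2, 0],
  [0, 0, -2, 0],
  [0, 0, -2, 0],
  [0, 0, -2, 0],
])

```text
t: 4.73
tool_pos: [532.7, 105.8, 27.3]
ee_rot: [[0.983, -0.0, -0.182], [0.182, 0.004, 0.983], [0.0, -1.0, 0.004]]
ft_force: [-2.5, 9.3, -0.3]
finger_gap: 0.0
```

step_arm([
  [0, 0, -2, 0],
  [0, 0, -2, 0],
  [0, 0, -2, 0],
  [0, 0, -2, 0],
  [0, 0, -2, 0],
])

```text
t: 5.15
tool_pos: [534.5, 95.9, 27.3]
ee_rot: [[0.983, -0.0, -0.182], [0.182, 0.004, 0.983], [0.0, -1.0, 0.004]]
ft_force: [-2.5, 9.6, -0.2]
finger_gap: 0.2
```

step_arm([
  [0, 0, -2, 0],
  [0, 0, -2, 0],
  [0, 0, -2, 0],
  [0, 0, -2, 0],
  [0, 0, -2, 0],
])

```text
t: 5.57
tool_pos: [536.3, 86.1, 27.3]
ee_rot: [[0.983, -0.001, -0.182], [0.182, 0.004, 0.983], [0.0, -1.0, 0.004]]
ft_force: [-1.7, 8.6, 0.7]
finger_gap: 0.0
```

step_arm([
  [0, 0, -2, 0],
  [0, 0, -2, 0],
  [0, 0, -2, 0],
  [0, 0, -2, 0],
  [0, 0, -2, 0],
])

```text
t: 5.98
tool_pos: [538.1, 76.2, 27.3]
ee_rot: [[0.983, -0.0, -0.182], [0.182, 0.003, 0.983], [0.0, -1.0, 0.004]]
ft_force: [-2.0, 9.3, 0.0]
finger_gap: 0.1
```

step_arm([
  [0, 0, -2, 0],
  [0, 0, -2, 0],
  [0, 0, -2, 0],
  [0, 0, -2, 0],
  [0, 0, -2, 0],
])

```text
t: 6.4
tool_pos: [539.9, 66.4, 27.3]
ee_rot: [[0.983, -0.001, -0.182], [0.182, 0.003, 0.983], [0.0, -1.0, 0.003]]
ft_force: [-2.3, 9.1, 0.9]
finger_gap: 0.1
```

step_arm([
  [0, 0, -2, 0],
  [0, 0, -2, 0],
  [0, 0, -2, 0],
  [0, 0, -2, 0],
  [0, 0, -2, 0],
])

```text
t: 6.82
tool_pos: [541.7, 56.6, 27.3]
ee_rot: [[0.983, -0.001, -0.182], [0.182, 0.003, 0.983], [0.0, -1.0, 0.003]]
ft_force: [-2.3, 9.5, -0.3]
finger_gap: -0.1
```

```bash
python3 - <<'E'
from h import *
s=env.get_state();print(s['t'],s['tool_pos'],fx(s['tool_pos']),s['ft_force'])
m=viewer.camera_model('wrist');im=viewer.get_image('wrist');t=viewer.get_image('top')
cv2.imwrite('pics/w2.png',im[:,:,::-1]);cv2.imwrite('pics/t2.png',t[:,:,::-1])
pickle.dump(m,open('w2.pkl','wb'))
for n,mm in(('top',None),('wrist',m)):
    print(n,proj(n,np.r_[O-53*XD+52.2*YD,9],mm))
    for y in (52.2,62.2,72.2): print(proj(n,np.r_[O-53*XD+y*YD,12],mm))
c=cv2.resize(t[262:302,245:345,::-1],None,fx=7,fy=7,interpolation=cv2.INTER_CUBIC)
w=cv2.resize(im[:,:,::-1],(400,300))
out=np.zeros((580,700,3),np.uint8);out[:280]=c;out[280:580,:400]=w;cv2.imwrite('pics/v2.png',out)
E
```

```text
6.8167 [541.7   56.58  27.33] [ -3.27 103.23] [-2.28  9.52 -0.27]
top [302.97 279.9 ]
[303.06 279.75]
[299.22 280.34]
[295.38 280.93]
wrist [192.63 172.98]
[190.28 173.93]
[216.86 173.99]
[243.43 174.06]
```

View pics/v2.png

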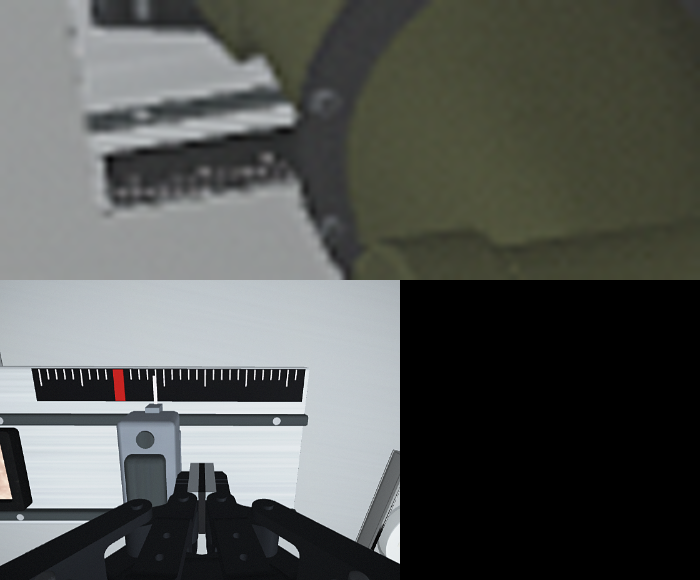

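The wrist view in v2 shows the pointer at about (248,173) in full-frame pixels and the mark at about (190,168), so roughly 21 mm remain. I'll measure it numerically.

```bash
cat >> h.py <<'E'
def gap(im,m):
    b=im[125:215].astype(int)
    red=(b[...,0]>150)&(b[...,1]<80);v,u=np.nonzero(red)
    um,vm=u.mean(),v.mean()+125
    # needle: column within scale rows that is white through the lower part of the scale near the channel
    rows=im[int(vm)+12:int(vm)+20].astype(int).min(2).min(0)
    w=np.nonzero(rows>130)[0];w=w[(w>um-40)&(w<470)]
    M=fx(ray('wrist',(um,vm),9,m));
    print('mark px',um,vm,'red u',u.min(),u.max(),'white cols',w,'mark fy',M)
    if len(w):
        for z in (9,12,15): print(z,fx(ray('wrist',(w.mean(),vm+16),z,m))-M)
E
python3 - <<'E'
from h import *
m=pickle.load(open('w2.pkl','rb'));gap(cv2.imread('pics/w2.png')[:,:,::-1],m)
E
```

```text
mark px 190.07759699624532 167.35294117647058 red u 180 200 white cols [246 247 248 249 250] mark fy [-55.13  51.4 ]
9 [ 6.06 21.84]
12 [ 5.63 22.36]
15 [ 5.2  22.88]
```

step_arm([
  [0, 0, -2, 0],
  [0, 0, -2, 0],
  [0, 0, -2, 0],
  [0, 0, -2, 0],
  [0, 0, -2, 0],
])

```text
t: 7.33
tool_pos: [543.4, 46.8, 27.3]
ee_rot: [[0.983, -0.001, -0.182], [0.182, 0.003, 0.983], [-0.0, -1.0, 0.004]]
ft_force: [-2.2, 8.2, 1.0]
finger_gap: 0.2
```

step_arm([
  [0, 0, -2, 0],
  [0, 0, -2, 0],
  [0, 0, -2, 0],
  [0, 0, -1, 0],
  [0, 0, 0, 0],
])

```text
t: 7.75
tool_pos: [544.8, 39.4, 27.3]
ee_rot: [[0.983, -0.001, -0.182], [0.182, 0.003, 0.983], [-0.0, -1.0, 0.003]]
ft_force: [-1.1, 7.4, 0.4]
finger_gap: -0.2
```

```bash
python3 - <<'E'
from h import *
s=env.get_state();print(s['t'],fx(s['tool_pos']),s['ft_force'])
m=viewer.camera_model('wrist');im=viewer.get_image('wrist');cv2.imwrite('pics/w3.png',im[:,:,::-1]);gap(im,m)
E
```

```text
7.75 [-3.33 85.74] [-1.06  7.38  0.43]
mark px 235.9214195183777 167.33333333333334 red u 227 245 white cols [246 247 248 249 250] mark fy [-55.2   51.46]
9 [6.11 4.33]
12 [5.68 4.85]
15 [5.25 5.38]
```

step_arm([
  [0, 0, -1, 0],
  [0, 0, -1, 0],
  [0, 0, -1, 0],
  [0, 0, -1, 0],
  [0, 0, 0, 0],
])

```text
t: 8.22
tool_pos: [545.5, 35.6, 27.3]
ee_rot: [[0.983, -0.001, -0.182], [0.182, 0.003, 0.983], [-0.0, -1.0, 0.003]]
ft_force: [-2.0, 8.0, 0.5]
finger_gap: -0.2
```

```bash
python3 - <<'E'
from h import *
s=env.get_state();print(s['t'],fx(s['tool_pos']),s['ft_force'])
m=viewer.camera_model('wrist');im=viewer.get_image('wrist');cv2.imwrite('pics/w4.png',im[:,:,::-1]);gap(im,m)
E
```

```text
8.2167 [-3.33 81.9 ] [-2.01  8.01  0.51]
mark px 245.50922509225092 164.92250922509226 red u 237 255 white cols [245 246 247 248 249 250] mark fy [-56.12  51.29]
9 [6.1  0.47]
12 [5.69 1.  ]
15 [5.28 1.53]
```

The pointer is within about 1 mm of the mark's centre, on the side it came from, so I stop tapping. I back off, lift, and go behind the boat.

step_arm([
  [0, 0, 8, 0],
  [0, 0, 6, 0],
  [0, -35, 0, 0],
  [0, -40, 0, 0],
  [0, -40, 0, 0],
])

```text
t: 8.68
tool_pos: [542.6, 46.5, 143.0]
ee_rot: [[0.984, -0.003, -0.18], [0.18, -0.0, 0.984], [-0.003, -1.0, -0.0]]
ft_force: [1.3, -0.5, -0.5]
finger_gap: -0.1
```

step_arm([
  [0.7, 0, -40, 0],
  [0.7, 0, -40, 0],
  [0.7, 0, -40, 0],
  [0.7, 0, -40, 0],
  [0, 0, -40, 0],
])

```text
t: 9.1
tool_pos: [582.2, -151.8, 142.6]
ee_rot: [[0.984, 0.0, -0.179], [0.179, -0.001, 0.984], [0.0, -1.0, -0.001]]
ft_force: [0.0, -0.8, 0.3]
finger_gap: -0.1
```

step_arm([
  [0, 0, -40, 0],
  [0, 0, -40, 0],
  [0, 0, -40, 0],
  [0, 0, -6, 0],
  [0, 0, 0, 0],
])

```text
t: 9.52
tool_pos: [603.7, -278.7, 141.5]
ee_rot: [[0.985, -0.001, -0.173], [0.173, -0.002, 0.985], [-0.002, -1.0, -0.002]]
ft_force: [0.1, -0.2, 0.3]
finger_gap: -0.2
```

```bash
python3 - <<'E'
from h import *
s=env.get_state();print(s['t'],s['tool_pos'],fx(s['tool_pos']),s['ft_force'])
m=viewer.camera_model('wrist');im=viewer.get_image('wrist');cv2.imwrite('pics/w5.png',im[:,:,::-1])
pickle.dump(m,open('w5.pkl','wb'))
E
```

```text
9.5167 [ 603.68 -278.67  141.48] [  -2.31 -237.69] [ 0.1  -0.19  0.3 ]
```

View pics/w5.png

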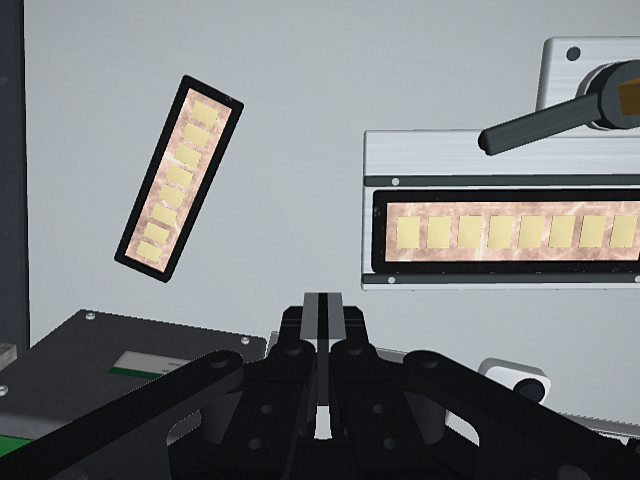

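w5 shows the fingers clear behind the boat, whose rear end is at u≈373 (rows 190–275). The small look-alike strip at (180,180) is well away. I descend beside the plate's end.

step_arm([
  [0.5, 40, 0, 0],
  [0.5, 40, 0, 0],
  [0.5, 35, 0, 0],
  [0.5, 14, 0, 0],
  [0, 0, 0, 0],
])

```text
t: 9.98
tool_pos: [604.3, -269.6, 9.2]
ee_rot: [[0.983, -0.007, -0.182], [0.182, 0.004, 0.983], [-0.006, -1.0, 0.005]]
ft_force: [-1.9, 0.6, -0.0]
finger_gap: 0.5
```

```bash
python3 - <<'E'
from h import *
m=pickle.load(open('w5.pkl','rb'))
for p,z in (((373,232),17),((373,190),17),((373,275),17),((362,210),8),((483,140),26),((400,181),14),((400,278),14)):
  r=ray('wrist',p,z,m);print(p,r,fx(r))
s=env.get_state();print(s['t'],s['tool_pos'],fx(s['tool_pos']),s['ft_force'])
E
```

```text
(373, 232) [ 599.48 -246.77   17.  ] [  -0.73 -205.56]
(373, 190) [ 572.11 -252.51   17.  ] [ -28.69 -206.31]
(373, 275) [ 629.17 -240.55   17.  ] [  29.59 -204.75]
(362, 210) [ 587.88 -255.73    8.  ] [ -13.75 -212.3 ]
(483, 140) [ 529.81 -194.79   26.  ] [ -59.98 -141.95]
(400, 181) [ 563.75 -236.07   14.  ] [ -33.97 -188.63]
(400, 278) [ 629.14 -221.15   14.  ] [  33.04 -185.66]
9.9833 [ 604.33 -269.6     9.18] [  -0.05 -228.89] [-1.87  0.58 -0.05]
```

step_arm([
  [0, -2, -2, 0],
  [0, 0, 0, 0],
  [0, 0, 0, 0],
  [0, 0, 0, 0],
  [0, 0, 0, 0],
])

```text
t: 10.4
tool_pos: [607.7, -275.7, 16.7]
ee_rot: [[0.984, 0.002, -0.179], [0.179, -0.001, 0.984], [0.002, -1.0, -0.001]]
ft_force: [-0.4, -0.5, -0.0]
finger_gap: -0.1
```

step_arm([
  [-1, 2, 2, 0],
  [-1, 1, 2, 0],
  [0, 0, 2, 0],
  [0, 0, 1, 0],
  [0, 0, 0, 0],
])

```text
t: 10.82
tool_pos: [603.8, -268.4, 12.2]
ee_rot: [[0.984, -0.0, -0.18], [0.18, 0.0, 0.984], [-0.0, -1.0, 0.0]]
ft_force: [-0.9, 0.2, 0.5]
finger_gap: 0.2
```

step_arm([
  [0, 0, 2, 0],
  [0, 0, 2, 0],
  [0, 0, 2, 0],
  [0, 0, 2, 0],
  [0, 0, 3, 0],
])

```text
t: 11.23
tool_pos: [601.8, -258.0, 12.3]
ee_rot: [[0.984, 0.0, -0.179], [0.179, -0.0, 0.984], [0.0, -1.0, -0.0]]
ft_force: [0.4, -0.8, -0.7]
finger_gap: -0.0
```

step_arm([
  [0, 0, 3, 0],
  [0, 0, 3, 0],
  [0, 0, 4, 0],
  [0, 0, 4, 0],
  [0, 0, 4, 0],
])

```text
t: 11.65
tool_pos: [598.5, -240.0, 12.3]
ee_rot: [[0.984, -0.0, -0.179], [0.179, -0.0, 0.984], [-0.0, -1.0, -0.0]]
ft_force: [-0.4, -0.3, 0.1]
finger_gap: -0.1
```

step_arm([
  [0, 0, 4, 0],
  [0, 0, 4, 0],
  [0, 0, 3, 0],
  [0, 0, 3, 0],
  [0, 0, 2, 0],
])

```text
t: 12.07
tool_pos: [595.7, -224.2, 12.3]
ee_rot: [[0.984, -0.0, -0.179], [0.179, 0.0, 0.984], [-0.0, -1.0, 0.0]]
ft_force: [-0.0, -0.4, -0.9]
finger_gap: 0.3
```

```bash
python3 - <<'E'
from h import *
s=env.get_state();print(s['t'],s['tool_pos'],fx(s['tool_pos']),s['ft_force'])
m=viewer.camera_model('wrist');im=viewer.get_image('wrist');cv2.imwrite('pics/w6.png',im[:,:,::-1]);
pickle.dump(m,open('w6.pkl','wb'))
E
```

```text
12.0667 [ 595.73 -224.2    12.29] [  -0.38 -182.68] [-0.04 -0.41 -0.9 ]
```

View pics/w6.png

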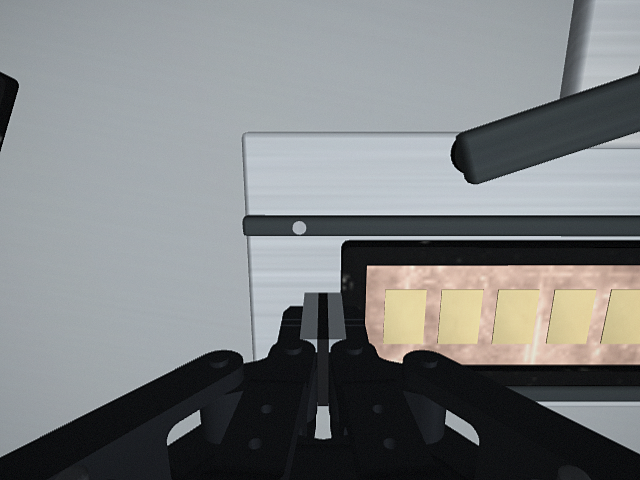

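w6 shows the boat's rear end (u≈342) against the fingers, moving with them. I estimate about 11 mm to the stop, so I creep in while watching the force.

step_arm([
  [0, 0, 2, 0],
  [0, 0, 2, 0],
  [0, 0, 1, 0],
  [0, 0, 1, 0],
  [0, 0, 1, 0],
])

```text
t: 12.53
tool_pos: [594.5, -217.8, 12.3]
ee_rot: [[0.984, 0.0, -0.179], [0.179, -0.0, 0.984], [0.0, -1.0, -0.0]]
ft_force: [-0.4, 0.1, 0.2]
finger_gap: 0.4
```

step_arm([
  [0, 0, 0.4, 0],
  [0, 0, 0.4, 0],
  [0, 0, 0.4, 0],
  [0, 0, 0.4, 0],
  [0, 0, 0.4, 0],
])

```text
t: 12.95
tool_pos: [594.2, -215.9, 12.3]
ee_rot: [[0.984, 0.0, -0.179], [0.179, -0.0, 0.984], [0.0, -1.0, -0.0]]
ft_force: [-0.9, -1.4, 0.2]
finger_gap: -0.3
```

step_arm([
  [0, 0, 0.4, 0],
  [0, 0, 0.4, 0],
  [0, 0, 0.4, 0],
  [0, 0, 0.4, 0],
  [0, 0, 0, 0],
])

```text
t: 13.37
tool_pos: [593.9, -214.1, 12.3]
ee_rot: [[0.984, 0.0, -0.179], [0.179, 0.0, 0.984], [0.0, -1.0, 0.0]]
ft_force: [0.7, 1.0, 0.7]
finger_gap: -0.2
```

step_arm([
  [0, 0, 0.4, 0],
  [0, 0, 0.4, 0],
  [0, 0, 0.4, 0],
  [0, 0, 0, 0],
  [0, 0, 0, 0],
])

```text
t: 13.78
tool_pos: [593.6, -212.9, 12.3]
ee_rot: [[0.984, -0.0, -0.179], [0.179, 0.0, 0.984], [-0.0, -1.0, 0.0]]
ft_force: [-0.6, -0.5, -0.3]
finger_gap: 0.2
```

step_arm([
  [0, 0, 0.4, 0],
  [0, 0, 0.4, 0],
  [0, 0, 0.4, 0],
  [0, 0, 0, 0],
  [0, 0, 0, 0],
])

```text
t: 14.2
tool_pos: [593.4, -211.8, 12.3]
ee_rot: [[0.984, -0.0, -0.179], [0.179, 0.0, 0.984], [-0.0, -1.0, 0.0]]
ft_force: [-0.0, -0.8, 0.2]
finger_gap: 0.3
```

step_arm([
  [0, 0, 0.4, 0],
  [0, 0, 0.4, 0],
  [0, 0, 0.4, 0],
  [0, 0, 0, 0],
  [0, 0, 0, 0],
])

```text
t: 14.62
tool_pos: [593.2, -210.6, 12.3]
ee_rot: [[0.984, -0.0, -0.179], [0.179, 0.0, 0.984], [-0.0, -1.0, 0.0]]
ft_force: [-0.2, 0.2, 0.2]
finger_gap: -0.0
```

```bash
python3 - <<'E'
from h import *
m=pickle.load(open('w6.pkl','rb'))
print('rear at w6',fx(ray('wrist',(342,290),17,m)),'rail end',fx(ray('wrist',(244,226),14,m)))
s=env.get_state();print(s['t'],s['tool_pos'],fx(s['tool_pos']),s['ft_force'])
t=viewer.get_image('side');cv2.imwrite('pics/s2.png',t[:,:,::-1])
c=t[195:285,255:385,::-1];cv2.imwrite('pics/s2c.png',cv2.resize(c,None,fx=6,fy=6,interpolation=cv2.INTER_CUBIC))
E
```

```text
rear at w6 [ -11.44 -176.83] rail end [ -34.19 -211.14]
14.6167 [ 593.19 -210.58   12.28] [  -0.44 -168.83] [-0.17  0.23  0.24]
```

View pics/s2c.png

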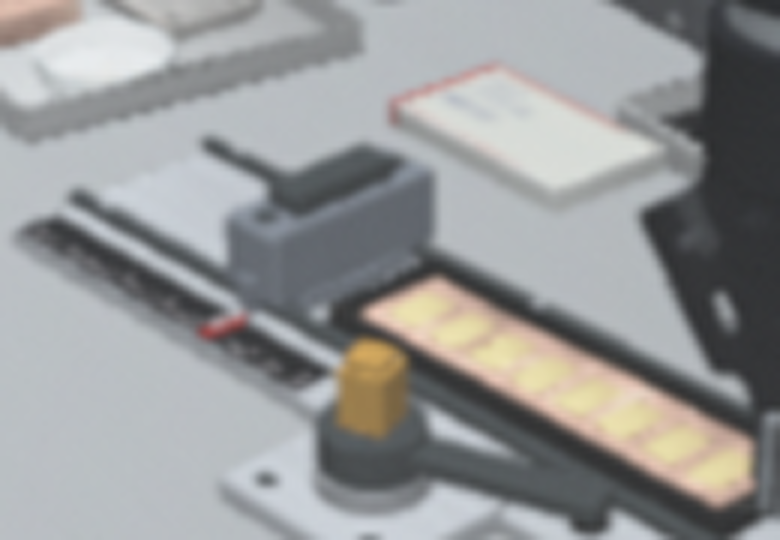

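The side view shows the boat still about 10 mm short of the stop, because the finger tips are thinner than I assumed. I continue.

step_arm([
  [0, 0, 1.2, 0],
  [0, 0, 1.2, 0],
  [0, 0, 1.2, 0],
  [0, 0, 1.2, 0],
  [0, 0, 1.2, 0],
])

```text
t: 15.08
tool_pos: [592.1, -204.6, 12.3]
ee_rot: [[0.984, -0.0, -0.179], [0.179, 0.0, 0.984], [-0.0, -1.0, 0.0]]
ft_force: [0.5, -0.2, -0.4]
finger_gap: 0.1
```

step_arm([
  [0, 0, 0.4, 0],
  [0, 0, 0.4, 0],
  [0, 0, 0.4, 0],
  [0, 0, 0.4, 0],
  [0, 0, 0, 0],
])

```text
t: 15.5
tool_pos: [591.8, -203.1, 12.3]
ee_rot: [[0.984, -0.0, -0.179], [0.179, 0.0, 0.984], [-0.0, -1.0, 0.0]]
ft_force: [-0.4, -0.7, 0.2]
finger_gap: -0.0
```

step_arm([
  [0, 0, 0.4, 0],
  [0, 0, 0.4, 0],
  [0, 0, 0.4, 0],
  [0, 0, 0, 0],
  [0, 0, 0, 0],
])

```text
t: 15.92
tool_pos: [591.6, -201.9, 12.3]
ee_rot: [[0.984, -0.0, -0.179], [0.179, 0.0, 0.984], [-0.0, -1.0, 0.0]]
ft_force: [0.0, -0.5, -0.8]
finger_gap: 0.4
```

step_arm([
  [0, 0, 0.4, 0],
  [0, 0, 0.4, 0],
  [0, 0, 0.4, 0],
  [0, 0, 0, 0],
  [0, 0, 0, 0],
])

```text
t: 16.33
tool_pos: [591.4, -200.7, 12.3]
ee_rot: [[0.984, -0.0, -0.179], [0.179, 0.0, 0.984], [-0.0, -1.0, 0.0]]
ft_force: [-1.1, 1.1, -1.0]
finger_gap: -0.1
```

step_arm([
  [0, 0, 0.3, 0],
  [0, 0, 0.3, 0],
  [0, 0, 0.3, 0],
  [0, 0, 0, 0],
  [0, 0, 0, 0],
])

```text
t: 16.75
tool_pos: [591.3, -200.2, 12.3]
ee_rot: [[0.984, 0.0, -0.179], [0.179, -0.0, 0.984], [0.0, -1.0, -0.0]]
ft_force: [0.3, -1.0, -0.7]
finger_gap: -0.1
```

step_arm([
  [0, 0, 0.3, 0],
  [0, 0, 0.3, 0],
  [0, 0, 0.3, 0],
  [0, 0, 0, 0],
  [0, 0, 0, 0],
])

```text
t: 17.17
tool_pos: [591.3, -200.0, 12.4]
ee_rot: [[0.984, 0.001, -0.179], [0.179, -0.001, 0.984], [0.0, -1.0, -0.001]]
ft_force: [1.1, -5.3, 0.7]
finger_gap: 0.1
```

The force has risen to 5.3 N and the tool has stalled, so the boat is against the stop below its 9 N slip load. I back off, lift, and hover between the mark and the stub to check both.

step_arm([
  [0, 0, -4, 0],
  [0, 0, -6, 0],
  [0, -40, 0, 0],
  [0, -40, 0, 0],
  [0, -40, 0, 0],
])

```text
t: 17.58
tool_pos: [592.2, -208.2, 132.9]
ee_rot: [[0.984, -0.002, -0.18], [0.18, 0.002, 0.984], [-0.002, -1.0, 0.003]]
ft_force: [1.0, -1.3, -0.4]
finger_gap: -0.1
```

step_arm([
  [0, -10, 40, 0],
  [0, 0, 40, 0],
  [0, 0, 40, 0],
  [0, 0, 36, 0],
  [0, 0, 0, 0],
])

```text
t: 18.0
tool_pos: [563.6, -45.3, 142.9]
ee_rot: [[0.982, -0.001, -0.19], [0.19, 0.006, 0.982], [0.0, -1.0, 0.006]]
ft_force: [0.0, 1.5, 0.3]
finger_gap: -0.0
```

step_arm([
  [0, 0, 0, 0],
  [0, 0, 0, 0],
  [0, 0, 0, 0],
  [0, 0, 0, 0],
  [0, 0, 0, 0],
])

```text
t: 18.42
tool_pos: [565.0, -56.8, 142.0]
ee_rot: [[0.984, -0.0, -0.177], [0.177, -0.0, 0.984], [-0.0, -1.0, -0.0]]
ft_force: [0.8, -0.5, -0.1]
finger_gap: -0.4
```

```bash
python3 - <<'E'
from h import *
s=env.get_state();print(s['t'],s['tool_pos'],fx(s['tool_pos']),s['ft_force'])
m=viewer.camera_model('wrist');im=viewer.get_image('wrist');cv2.imwrite('pics/w7.png',im[:,:,::-1]);
pickle.dump(m,open('w7.pkl','wb'))
E
```

```text
18.4167 [564.96 -56.82 142.04] [ -0.69 -12.5 ] [ 0.75 -0.48 -0.15]
```

View pics/w7.png

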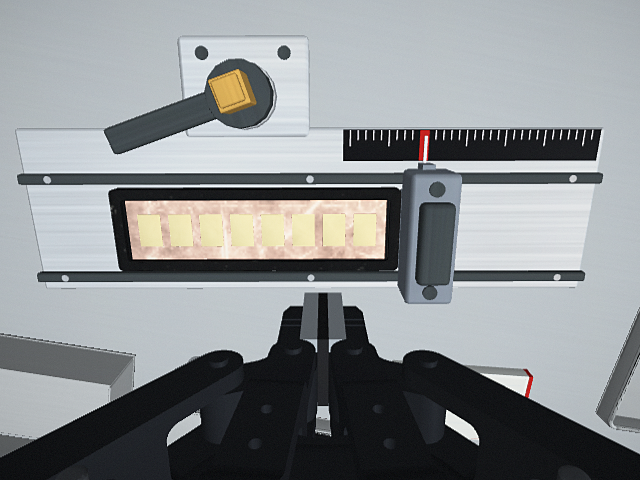

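w7 shows the pointer inside the red mark (u≈425), the boat's end touching the stop face (u≈400), the stub nose at about (231,91) and the keeper finger running to (112,142). I'll get the stub's centre and angle by colour segmentation.

```bash
python3 - <<'E'
from h import *
im=cv2.imread('pics/w7.png');m=pickle.load(open('w7.pkl','rb'))
h=cv2.cvtColor(im,cv2.COLOR_BGR2HSV)[55:125,195:270]
y=((h[...,0]>10)&(h[...,0]<30)&(h[...,1]>120))
print(np.histogram(h[...,2][y],bins=12))
for th in (0,170,190,205,220):
    k=(y&(h[...,2]>th)).astype(np.uint8);cs,_=cv2.findContours(k,0,2)
    if not cs: continue
    c=max(cs,key=cv2.contourArea);r=cv2.minAreaRect(c);b=cv2.boxPoints(r)+[195,55]
    for z in (58.,):
        P=np.array([ray('wrist',p,z,m) for p in b]);e=P[1]-P[0];e2=P[2]-P[1]
        print(th,cv2.contourArea(c),'px',b.mean(0),'c',P.mean(0),fx(P.mean(0)),'sides',np.linalg.norm(e),np.linalg.norm(e2),'ang',np.arctan2(e[1],e[0])%(np.pi/2),np.arctan2(e2[1],e2[0])%(np.pi/2))
v=h[...,2].copy();v[~y]=0
for r in range(12,62,3): print(' '.join('%3d'%q for q in v[r,12:64:2]))
# finger edges
g=[ray('wrist',p,27,m) for p in ((105,130),(205,92),(118,154),(208,122))]
print('finger',[np.arctan2(*(g[i]-g[i+1])[[1,0]]) for i in (0,2)])
T=ray('wrist',(112,142),27,m);print(fx(T),T)
print('ptr/mark'); gap(im[:,:,::-1],m)
E
```

```text
(array([  1,  67,  64, 163,  43,  48,  62,  53,  64, 459, 399,  25]), array([103.  , 114.75, 126.5 , 138.25, 150.  , 161.75, 173.5 , 185.25,
       197.  , 208.75, 220.5 , 232.25, 244.  ]))
0 1380.0 px [231.89  91.54] c [ 491.18 -118.46   58.  ] [-84.31 -59.94] sides 19.53070744692412 18.860111987751758 ang 0.5076184891391122 0.5155511681245595
170 1094.0 px [228.97  90.58] c [ 490.96 -119.99   58.  ] [-84.8 -61.4] sides 16.9652138570097 16.88675020912982 ang 0.5076414326091503 0.5124711254758502
190 937.0 px [228.97  90.76] c [ 491.05 -119.98   58.  ] [-84.71 -61.41] sides 16.788546512478753 16.72376351773083 ang 0.5077101846930479 0.5123242379513274
205 622.0 px [227.56  90.16] c [ 490.85 -120.73   58.  ] [-85.04 -62.11] sides 12.90599438455157 12.819019070728999 ang 0.5083075980705392 0.5092373448270258
220 156.5 px [233.79  87.61] c [ 489.05 -117.72   58.  ] [-86.28 -58.83] sides 5.7477607468964536 12.3001093503493 ang 0.5194492884504833 0.5222610961403757
  0   0   0   0   0   0   0   0   0   0   0   0   0   0   0   0   0   0   0   0   0   0   0   0   0   0
  0   0   0   0   0  
[... 1224 characters left out ...]
 0
  0   0   0   0   0   0 160 210 202 179 144 209 212 226 213 204 147 130 116 122 127 117   0   0   0   0
  0   0   0   0   0   0 172 219 212 229 217 204 148 126 117 121 126   0   0   0   0   0   0   0   0   0
  0   0   0   0   0   0   0 204 146 127 119 121 126   0   0   0   0   0   0   0   0   0   0   0   0   0
  0   0   0   0   0   0   0   0   0   0   0   0   0   0   0   0   0   0   0   0   0   0   0   0   0   0
finger [np.float64(-1.0570656432787382), np.float64(-1.0710664076006524)]
[ -57.94 -140.24] [ 531.5  -192.75   27.  ]
ptr/mark
mark px 422.93220338983053 142.93785310734464 red u 419 429 white cols [424 425 426] mark fy [-56.12  51.28]
9 [10.16  2.  ]
12 [9.91 1.27]
15 [9.65 0.55]
```

The keeper frame's world angle is −1.06 (keeper at about 0.06 rad), and the stub is at about (491,−120). Next I hover near the handle for a close measurement.

step_arm([
  [-3, -2, 34, 0],
  [-3, -2, 34, 0],
  [-3, -2, 34, 0],
  [-3, -2, 34, -0.05],
  [-3, -2, 34, -0.05],
], grip=0.5)

```text
t: 18.88
tool_pos: [517.9, 109.6, 152.4]
ee_rot: [[0.961, 0.0, -0.277], [0.277, 0.0, 0.961], [0.0, -1.0, -0.0]]
ft_force: [-0.4, 0.0, -0.3]
finger_gap: 42.3
```

step_arm([
  [0, 0, 34, 0],
  [0, 0, 34, 0],
  [0, 0, 34, 0],
  [0, 0, 34, 0],
  [0, 0, 30, 0],
])

```text
t: 19.3
tool_pos: [471.6, 270.0, 152.4]
ee_rot: [[0.961, 0.0, -0.277], [0.277, 0.001, 0.961], [0.0, -1.0, 0.001]]
ft_force: [0.6, 0.2, 0.3]
finger_gap: 42.7
```

step_arm([
  [0, 0, 0, 0],
  [0, 0, 0, 0],
  [0, 0, 0, 0],
  [0, 0, 0, 0],
  [0, 0, 0, 0],
])

```text
t: 19.72
tool_pos: [472.9, 266.5, 152.2]
ee_rot: [[0.962, -0.0, -0.274], [0.274, -0.001, 0.962], [-0.0, -1.0, -0.001]]
ft_force: [0.6, 0.1, -0.3]
finger_gap: 42.9
```

```bash
python3 - <<'E'
from h import *
m7=pickle.load(open('w7.pkl','rb'));print('tcp px in w7',proj('wrist',(564.96,-56.82,142.04),m7))
s=env.get_state();print(s['t'],s['tool_pos'],s['ee_rot'],s['finger_gap'])
m=viewer.camera_model('wrist');im=viewer.get_image('wrist');cv2.imwrite('pics/w8.png',im[:,:,::-1]);
pickle.dump(m,open('w8.pkl','wb'))
k=((im.max(2)<70)).astype(np.uint8);k[330:]=0
n,l,st,ce=cv2.connectedComponentsWithStats(k)
for i in range(1,n):
    if st[i,4]>800:
        c,_=cv2.findContours((l==i).astype(np.uint8),0,2);r=cv2.minAreaRect(max(c,key=cv2.contourArea));b=cv2.boxPoints(r)
        print(st[i],ce[i],r)
        P=np.array([ray('wrist',p,64,m) for p in b]);print(P,P.mean(0),np.linalg.norm(P[1]-P[0]),np.linalg.norm(P[2]-P[1]),np.arctan2(*(P[1]-P[0])[[1,0]]),np.arctan2(*(P[2]-P[1])[[1,0]]))
print('pred bar px',proj('wrist',(403,286,66),m))
E
```

```text
tcp px in w7 [325.47 312.57]
19.7167 [472.89 266.48 152.18] [[ 0.96 -0.   -0.27]
 [ 0.27 -0.    0.96]
 [-0.   -1.   -0.  ]] 42.853270395134686
[ 379   37   38  190 5754] [396.82 130.24] ((395.6999816894531, 131.39999389648438), (33.17107391357422, 189.87387084960938), 3.1798300743103027)
[[453.62 290.13  64.  ]
 [358.29 265.06  64.  ]
 [354.52 281.43  64.  ]
 [449.47 308.64  64.  ]] [403.98 286.32  64.  ] 98.57099986551299 16.802609527921376 -2.8843913107759835 1.797608461834659
[   0  146   99   40 2619] [ 48.66 166.31] ((49.004127502441406, 165.45816040039062), (101.35366821289062, 29.28057289123535), 5.630682468414307)
[[483.38  81.62  64.  ]
 [466.94  82.06  64.  ]
 [457.29 135.26  64.  ]
 [473.65 135.84  64.  ]] [470.31 108.7   64.  ] 16.4448182586215 54.067895103040456 3.1151615759289446 1.7502277482670014
[   0  188  104   19 1014] [ 50.25 197.06] ((51.43034362792969, 197.23146057128906), (104.14779663085938, 10.23938274383545), 5.44033145904541)
[[495.77  83.52  64.  ]
 [489.78  83.65  64.  ]
 [479.55 139.83  64.  ]
 [485.5  140.09  64.  ]] [487.65 111.77  64.  ] 5.987141000013482 57.10549824258922 3.1206985543950867 1.7510158907427846
[   0  279  108   19 1057] [ 52.37 288.11] ((53.38114929199219, 288.3074035644531), (108.00914001464844, 10.14000415802002), 5.194429397583008)
[[551.67  87.32  64.  ]
 [544.97  87.4   64.  ]
 [533.76 149.45  64.  ]
 [540.42 149.82  64.  ]] [542.7 118.5  64. ] 6.701007146647529 63.057579014239174 3.1296460102200157 1.7495269715050827
pred bar px [396.04 135.28]
```

View pics/w8.png

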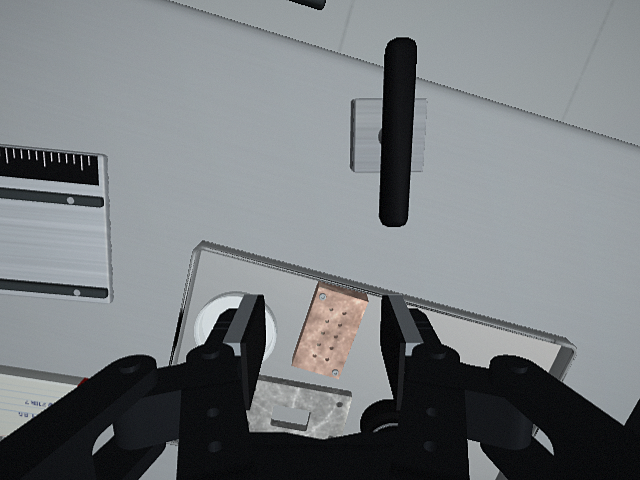

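w8 confirms the handle: bar ends at (400,40) and (394,225), hub at (389,135), centre about (403.7,287) and yaw about 0.27. The finger seam sits about 3 px left of its predicted column, which explains the wrist camera's −1 mm bias along fixture y. I therefore take the stub as (490.5,−119). I move over the bar.

step_arm([
  [-15, 0, 9, 0],
  [-15, 0, 9, 0],
  [-15, 0, 10, 0],
  [-16, 0, 10, 0],
  [0, 20, 0, 0],
], grip=0.5)

```text
t: 20.18
tool_pos: [401.5, 289.7, 134.9]
ee_rot: [[0.96, 0.003, -0.278], [0.278, 0.003, 0.96], [0.004, -1.0, 0.003]]
ft_force: [0.4, 1.4, -0.2]
finger_gap: 42.4
```

step_arm([
  [0, 30, 0, 0],
  [0, 20, 0, 0],
  [0, 0, 0, 0],
  [0, 0, 0, 0],
  [0, 0, 0, 0],
])

```text
t: 20.6
tool_pos: [403.7, 287.9, 83.2]
ee_rot: [[0.961, 0.001, -0.276], [0.276, 0.001, 0.961], [0.001, -1.0, 0.0]]
ft_force: [-0.1, 0.8, 0.3]
finger_gap: 42.5
```

step_arm([
  [0, 15, 0, 0],
  [0, 13, 0, 0],
  [0, 9, 0, 0],
  [0, 5, 0, 0],
  [0, 0, 0, 0],
])

```text
t: 21.02
tool_pos: [403.1, 287.7, 40.2]
ee_rot: [[0.961, -0.0, -0.276], [0.276, -0.0, 0.961], [-0.0, -1.0, -0.0]]
ft_force: [0.1, 0.3, 0.3]
finger_gap: 42.7
```

step_arm([
  [0, 0, 0, 0],
  [0, 0, 0, 0],
  [0, 0, 0, 0],
  [0, 0, 0, 0],
  [0, 0, 0, 0],
], grip=0, squeeze=50)

```text
t: 21.43
tool_pos: [403.4, 288.2, 41.0]
ee_rot: [[0.961, 0.001, -0.277], [0.277, 0.001, 0.961], [0.001, -1.0, 0.001]]
ft_force: [-0.7, -0.1, 5.7]
finger_gap: 15.6
```

step_arm([
  [0, 0, 0, 0],
  [0, 0, 0, 0],
  [0, -1, 0, 0],
  [0, -2, 0, 0],
  [0, -3, 0, 0],
])

```text
t: 21.85
tool_pos: [402.7, 287.4, 46.1]
ee_rot: [[0.961, -0.001, -0.276], [0.276, -0.001, 0.961], [-0.001, -1.0, -0.001]]
ft_force: [-1.0, -0.5, -2.0]
finger_gap: 15.0
```

The handle is gripped at 15.5 mm, with its origin 41 mm below the TCP. I'll check the joint angles to choose the quarter turn.

```bash
python3 - <<'E'
from h import *
s=env.get_state();print(s['t'],s['joint_positions'],s['tool_pos'],s['ft_force'],s['torque'])
E
```

```text
21.85 [-0.5   0.56 -0.25  2.06  0.25  0.55  0.92] [402.69 287.43  46.1 ] [-0.95 -0.54 -2.01] [ 0.01 -0.02  0.03]
```

step_arm([
  [0, -15, 0, 0],
  [0, -25, 0, 0],
  [0, -25, 0, 0],
  [0, -10, 0, 0],
  [0, 0, 0, 0],
])

```text
t: 22.27
tool_pos: [404.1, 288.6, 123.7]
ee_rot: [[0.961, 0.003, -0.276], [0.276, 0.002, 0.961], [0.004, -1.0, 0.001]]
ft_force: [-0.0, 0.6, -2.2]
finger_gap: 15.0
```

step_arm([
  [-2.3, 0, -34.6, 0],
  [-2.3, 0, -34.6, 0],
  [-2.3, 0, -34.6, 0],
  [-2.3, 0, -34.6, 0],
  [-2.3, 0, -34.6, 0],
])

```text
t: 22.68
tool_pos: [439.2, 116.6, 120.4]
ee_rot: [[0.961, -0.002, -0.277], [0.277, -0.001, 0.961], [-0.002, -1.0, -0.0]]
ft_force: [1.6, 0.7, -1.4]
finger_gap: 14.9
```

step_arm([
  [-2.3, 0, -34.6, 0],
  [-2.3, 0, -34.6, 0],
  [-2.3, 0, -34.6, 0],
  [-2.3, 0, -34.6, 0],
  [-2.3, 0, -34.6, 0],
])

```text
t: 23.1
tool_pos: [475.9, -52.8, 120.3]
ee_rot: [[0.961, -0.002, -0.277], [0.277, 0.0, 0.961], [-0.002, -1.0, 0.001]]
ft_force: [0.8, 0.2, -2.5]
finger_gap: 15.0
```

step_arm([
  [-2.3, 0, -34.6, 0],
  [-2.3, 0, -34.6, 0],
  [0, 0, 0, 0.12],
  [0, 0, 0, 0.12],
  [0, 0, 0, 0.12],
])

```text
t: 23.52
tool_pos: [490.4, -120.0, 120.0]
ee_rot: [[0.996, -0.002, 0.088], [-0.088, 0.0, 0.996], [-0.002, -1.0, 0.0]]
ft_force: [-1.0, 0.4, -2.3]
finger_gap: 14.9
```

step_arm([
  [0, 0, 0, 0.12],
  [0, 0, 0, 0.12],
  [0, 0, 0, 0.12],
  [0, 0, 0, 0.12],
  [0, 0, 0, 0.12],
])

```text
t: 23.93
tool_pos: [490.5, -118.8, 120.2]
ee_rot: [[0.774, -0.002, 0.633], [-0.633, 0.0, 0.774], [-0.002, -1.0, -0.001]]
ft_force: [0.9, -0.2, -1.5]
finger_gap: 15.3
```

step_arm([
  [0, 0, 0, 0.12],
  [0, 0, 0, 0.12],
  [0, 0, 0, 0.12],
  [0, 0, 0, 0.017],
  [0, 0, 0, 0],
])

```text
t: 24.35
tool_pos: [490.8, -118.6, 120.4]
ee_rot: [[0.494, -0.002, 0.87], [-0.87, -0.0, 0.494], [-0.001, -1.0, -0.002]]
ft_force: [0.3, -0.0, -1.0]
finger_gap: 14.9
```

step_arm([
  [0, 0, 0, 0],
  [0, 0, 0, 0],
  [0, 0, 0, 0],
  [0, 0, 0, 0],
  [0, 0, 0, 0],
])

```text
t: 24.77
tool_pos: [491.3, -119.0, 121.3]
ee_rot: [[0.492, 0.0, 0.871], [-0.871, 0.0, 0.492], [0.0, -1.0, 0.0]]
ft_force: [0.3, -0.1, -2.5]
finger_gap: 14.9
```

step_arm([
  [0, 6, 0, 0],
  [0, 6, 0, 0],
  [0, 4, 0, 0],
  [0, 0, 0, 0],
  [0, 0, 0, 0],
])

```text
t: 25.18
tool_pos: [491.0, -118.7, 104.8]
ee_rot: [[0.492, -0.001, 0.871], [-0.871, 0.0, 0.492], [-0.001, -1.0, -0.001]]
ft_force: [0.0, 0.4, -1.9]
finger_gap: 14.8
```

step_arm([
  [0, 2, 0, 0],
  [0, 2, 0, 0],
  [0, 2, 0, 0],
  [0, 1, 0, 0],
  [0, 0, 0, 0],
])

```text
t: 25.6
tool_pos: [491.2, -118.8, 98.1]
ee_rot: [[0.492, -0.0, 0.871], [-0.871, -0.0, 0.492], [-0.0, -1.0, -0.0]]
ft_force: [-0.1, -0.0, -1.3]
finger_gap: 15.6
```

step_arm([
  [0, 1, 0, 0],
  [0, 1, 0, 0],
  [0, 1, 0, 0],
  [0, 0, 0, 0],
  [0, 0, 0, 0],
])

```text
t: 26.02
tool_pos: [491.0, -119.1, 95.3]
ee_rot: [[0.491, -0.0, 0.871], [-0.871, -0.0, 0.491], [0.0, -1.0, -0.0]]
ft_force: [-0.7, -0.6, -1.5]
finger_gap: 15.1
```

Rim at about z 54, past the nose and onto the stub shoulder, with no contact force. I continue down.

step_arm([
  [0, 2, 0, 0],
  [0, 2, 0, 0],
  [0, 2, 0, 0],
  [0, 0, 0, 0],
  [0, 0, 0, 0],
])

```text
t: 26.43
tool_pos: [490.9, -118.8, 88.8]
ee_rot: [[0.492, -0.001, 0.871], [-0.871, 0.0, 0.492], [-0.001, -1.0, -0.001]]
ft_force: [-1.3, -0.5, -3.1]
finger_gap: 14.7
```

step_arm([
  [0, 2, 0, 0],
  [0, 2, 0, 0],
  [0, 2, 0, 0],
  [0, 2, 0, 0],
  [0, 0, 0, 0],
])

```text
t: 26.85
tool_pos: [491.0, -118.9, 80.8]
ee_rot: [[0.492, -0.001, 0.871], [-0.871, -0.0, 0.492], [-0.0, -1.0, -0.001]]
ft_force: [-2.4, -2.7, -4.0]
finger_gap: 15.1
```

step_arm([
  [0, 1, 0, 0],
  [0, 1, 0, 0],
  [0, 1, 0, 0],
  [0, 1, 0, 0],
  [0, 0, 0, 0],
])

```text
t: 27.27
tool_pos: [491.1, -118.9, 77.1]
ee_rot: [[0.492, -0.0, 0.871], [-0.871, -0.0, 0.492], [-0.0, -1.0, -0.0]]
ft_force: [-2.8, -2.3, -3.0]
finger_gap: 15.1
```

step_arm([
  [0, 1, 0, 0],
  [0, 1, 0, 0],
  [0, 1, 0, 0],
  [0, 0, 0, 0],
  [0, 0, 0, 0],
])

```text
t: 27.68
tool_pos: [491.2, -118.9, 74.8]
ee_rot: [[0.491, 0.0, 0.871], [-0.871, -0.0, 0.491], [0.0, -1.0, 0.0]]
ft_force: [-5.2, -1.6, 7.5]
finger_gap: 15.0
```

```bash
python3 - <<'E'
from h import *
s=env.get_state();print(s['t'],s['tool_pos'],s['ft_force'],s['torque'],s['joint_positions'])
E
```

```text
27.6833 [ 491.25 -118.93   74.83] [-5.17 -1.65  7.49] [-0.48  1.5  -0.02] [ 0.13  0.52  0.09  2.01 -0.07  0.61  0.78]
```

Fully seated: the TCP is at 74.8 with upward contact force. I relax the sideways load, then turn counter-clockwise.

step_arm([
  [-0.3, -0.5, -1, 0],
  [0, 0, 0, -0.05],
  [0, 0, 0, -0.05],
  [0, 0, 0, -0.05],
  [0, 0, 0, -0.05],
])

```text
t: 28.1
tool_pos: [490.2, -119.1, 74.9]
ee_rot: [[0.657, -0.0, 0.754], [-0.754, -0.0, 0.657], [-0.0, -1.0, -0.0]]
ft_force: [-4.0, -2.2, 2.3]
finger_gap: 15.1
```

step_arm([
  [0, 0, 0, -0.06],
  [0, 0, 0, -0.06],
  [0, 0, 0, -0.06],
  [0, 0, 0, -0.06],
  [0, 0, 0, -0.06],
])

```text
t: 28.52
tool_pos: [490.3, -119.8, 74.9]
ee_rot: [[0.85, 0.0, 0.527], [-0.527, -0.001, 0.85], [0.001, -1.0, -0.001]]
ft_force: [-4.0, -3.9, 1.8]
finger_gap: 15.2
```

```bash
python3 - <<'E'
from h import *
s=env.get_state();print(s['t'],s['tool_pos'],s['ft_force'],s['torque'],s['joint_positions'])
E
```

```text
28.5167 [ 490.29 -119.82   74.89] [-4.04 -3.92  1.8 ] [-0.97  1.   -0.09] [ 0.23  0.51 -0.06  2.01  0.05  0.61  1.15]
```

step_arm([
  [0, 0, -0.7, -0.08],
  [0, 0, 0, -0.08],
  [0, 0, 0, -0.08],
  [0, 0, 0, -0.08],
  [0, 0, 0, -0.08],
])

```text
t: 28.93
tool_pos: [490.4, -119.9, 74.9]
ee_rot: [[0.988, 0.001, 0.153], [-0.153, -0.0, 0.988], [0.001, -1.0, 0.0]]
ft_force: [-2.8, -2.7, -0.5]
finger_gap: 15.1
```

step_arm([
  [0, 0, 0, -0.06],
  [0, 0, 0, -0.06],
  [0, 0, 0, -0.06],
  [0, 0, 0, -0.06],
  [0, 0, 0, -0.06],
])

```text
t: 29.35
tool_pos: [490.5, -119.8, 74.9]
ee_rot: [[0.989, 0.001, -0.145], [0.145, 0.0, 0.989], [0.001, -1.0, -0.0]]
ft_force: [-2.1, -2.3, 0.3]
finger_gap: 15.1
```

```bash
python3 - <<'E'
from h import *
s=env.get_state();print(s['t'],s['tool_pos'],s['ft_force'],s['torque'],s['joint_positions'])
E
```

```text
29.35 [ 490.47 -119.77   74.93] [-2.13 -2.27  0.28] [-0.62  0.63 -0.15] [ 0.38  0.52 -0.27  2.01  0.23  0.63  1.67]
```

step_arm([
  [0, 0, 0, -0.03],
  [0, 0, 0, -0.03],
  [0, 0, 0, -0.03],
  [0, 0, 0, -0.03],
  [0, 0, 0, -0.03],
])

```text
t: 29.77
tool_pos: [490.4, -119.7, 74.9]
ee_rot: [[0.957, 0.001, -0.291], [0.291, -0.0, 0.957], [0.001, -1.0, -0.0]]
ft_force: [-1.6, -2.8, 0.8]
finger_gap: 15.1
```

```bash
python3 - <<'E'
from h import *
s=env.get_state();print(s['t'],s['tool_pos'],s['ft_force'],s['torque'],s['joint_positions'])
E
```

```text
29.7667 [ 490.44 -119.69   74.93] [-1.65 -2.8   0.78] [-0.64  0.32 -0.11] [ 0.41  0.53 -0.31  2.01  0.26  0.64  1.78]
```

step_arm([
  [0, 0, 0, -0.03],
  [0, 0, 0, -0.03],
  [0, 0, 0, -0.03],
  [0, 0, 0, 0],
  [0, 0, 0, 0],
])

```text
t: 30.18
tool_pos: [490.4, -119.7, 74.9]
ee_rot: [[0.927, 0.001, -0.374], [0.374, 0.0, 0.927], [0.001, -1.0, -0.0]]
ft_force: [-0.3, -2.6, 0.9]
finger_gap: 15.1
```

```bash
python3 - <<'E'
from h import *
s=env.get_state();print(s['t'],s['ee_rot'][1][0],s['ft_force'],s['torque'],s['joint_positions'])
E
```

```text
30.1833 0.3740011372553018 [-0.28 -2.6   0.91] [-0.7  -0.03  0.05] [ 0.42  0.53 -0.34  2.01  0.28  0.64  1.85]
```

step_arm([
  [0, 0, 0, -0.03],
  [0, 0, 0, -0.03],
  [0, 0, 0, 0],
  [0, 0, 0, 0],
  [0, 0, 0, 0],
])

```text
t: 30.6
tool_pos: [490.3, -119.7, 74.9]
ee_rot: [[0.904, 0.001, -0.428], [0.428, 0.0, 0.904], [0.001, -1.0, -0.0]]
ft_force: [1.0, -2.6, 0.8]
finger_gap: 15.3
```

```bash
python3 - <<'E'
from h import *
s=env.get_state();print(s['t'],s['tool_pos'],s['ee_rot'][1][0],s['ft_force'],s['torque'])
im=viewer.get_image('wrist');cv2.imwrite('pics/w9.png',im[:,:,::-1]);pickle.dump(viewer.camera_model('wrist'),open('w9.pkl','wb'))
t=viewer.get_image('top')[:,:,::-1];d=viewer.get_image('side')[:,:,::-1];cv2.imwrite('pics/t9.png',t);cv2.imwrite('pics/s9.png',d)
E
```

```text
30.6 [ 490.33 -119.67   74.91] 0.42837744610726397 [ 1.02 -2.57  0.83] [-0.61 -0.37 -0.43]
```

Torque has risen to 0.43 N m, well above the keeper's friction, so it is against its end stop. I ease off, release and lift away.

step_arm([
  [0, 0, 0, 0.03],
  [0, 0, 0, 0.02],
  [0, 0, 0, 0],
  [0, 0, 0, 0],
  [0, 0, 0, 0],
])

```text
t: 31.17
tool_pos: [490.3, -119.6, 74.9]
ee_rot: [[0.924, 0.001, -0.384], [0.384, -0.0, 0.924], [0.0, -1.0, -0.0]]
ft_force: [1.2, -2.8, 1.0]
finger_gap: 15.0
```

step_arm([
  [0, 0, 0, 0],
  [0, 0, 0, 0],
  [0, 0, 0, 0],
  [0, 0, 0, 0],
  [0, 0, 0, 0],
], grip=0.5)

```text
t: 31.58
tool_pos: [489.6, -119.4, 74.6]
ee_rot: [[0.924, -0.001, -0.383], [0.383, 0.0, 0.924], [-0.001, -1.0, 0.001]]
ft_force: [0.3, -0.3, 0.3]
finger_gap: 42.6
```

step_arm([
  [0, -5, 0, 0],
  [0, -10, 0, 0],
  [0, -20, 0, 0],
  [0, -30, 0, 0],
  [0, -35, 0, 0],
])

```text
t: 32.0
tool_pos: [488.9, -119.3, 175.7]
ee_rot: [[0.924, -0.003, -0.384], [0.384, 0.001, 0.924], [-0.002, -1.0, 0.002]]
ft_force: [1.0, -1.0, -0.0]
finger_gap: 42.5
```

step_arm([
  [25, 0, 20, 0.05],
  [25, 0, 20, 0.05],
  [25, 0, 20, 0.05],
  [0, 0, 0, 0.05],
  [0, 0, 0, 0],
])

```text
t: 32.42
tool_pos: [541.1, -35.7, 175.8]
ee_rot: [[0.981, 0.001, -0.194], [0.194, 0.001, 0.981], [0.001, -1.0, 0.001]]
ft_force: [-0.4, -0.3, -0.2]
finger_gap: 42.4
```

step_arm([
  [0, 0, 0, 0],
  [0, 0, 0, 0],
  [0, 0, 0, 0],
  [0, 0, 0, 0],
  [0, 0, 0, 0],
])

```text
t: 32.83
tool_pos: [540.1, -38.8, 174.9]
ee_rot: [[0.982, -0.0, -0.191], [0.191, -0.0, 0.982], [-0.0, -1.0, -0.0]]
ft_force: [0.3, -0.7, -0.0]
finger_gap: 42.8
```

```bash
python3 - <<'E'
from h import *
s=env.get_state();print(s['t'],s['tool_pos'],fx(s['tool_pos']),s['ft_force'])
m=viewer.camera_model('wrist');pickle.dump(m,open('w10.pkl','wb'))
im=viewer.get_image('wrist')[:,:,::-1];cv2.imwrite('pics/w10.png',im)
d=viewer.get_image('side')[:,:,::-1];cv2.imwrite('pics/s10.png',d)
w=im[0:330,0:640];w=cv2.resize(w,(800,412));c=cv2.resize(d[215:285,280:400],None,fx=2.6,fy=2.6,interpolation=cv2.INTER_CUBIC)
h9=cv2.resize(cv2.imread('pics/top0.png')[222:312,245:405],(320,180))
out=np.zeros((600,800,3),np.uint8);out[:412]=w;out[415:415+c.shape[0],:c.shape[1]]=c
t=viewer.get_image('top')[:,:,::-1];cv2.imwrite('pics/t10.png',t);out[415:595,400:720]=cv2.resize(t[222:312,245:405],(320,180),interpolation=cv2.INTER_CUBIC)
cv2.imwrite('pics/v10.png',out)
E
```

```text
32.8333 [540.07 -38.8  174.87] [-21.95   9.68] [ 0.33 -0.67 -0.04]
```

View pics/v10.png

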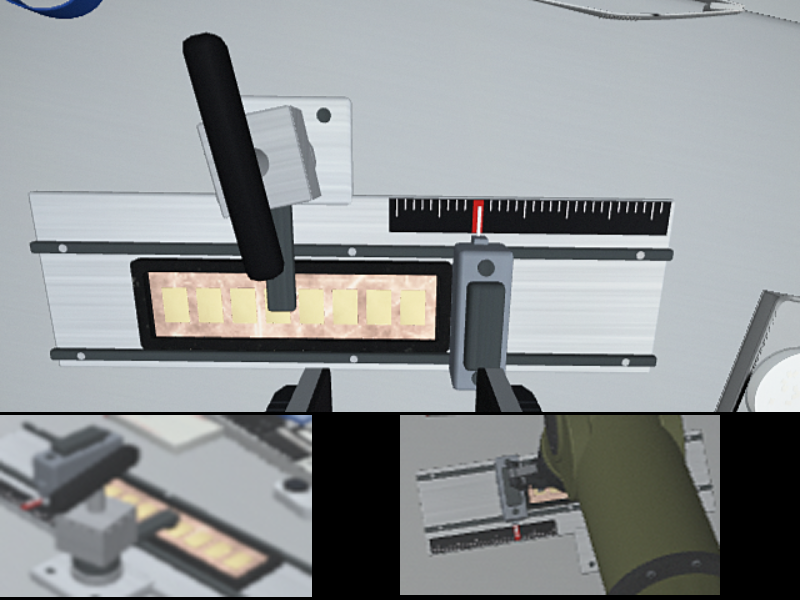

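v10 shows the pointer within the red mark at (478,215), the boat against the stop at (452,305), the handle on the stub and the keeper's finger across the boat with its tip at (281,307). I'll measure the keeper angle numerically.

```bash
python3 - <<'E'
from h import *
im=cv2.imread('pics/w10.png');m=pickle.load(open('w10.pkl','rb'))
hsv=cv2.cvtColor(im,cv2.COLOR_BGR2HSV)
for r in (185,220,226,232,238,242): print(r,[tuple(im[r,c]) for c in range(208,244,3)] if r in(185,232) else '')
L=[];R=[]
g=im.astype(int).max(2)
for r in range(222,244):
    row=g[r,205:250]; d=(row<110)&(row>40)
    w=np.nonzero(d)[0]+205
    w=w[(w>209)&(w<242)]
    if len(w)>10: L.append((w.min(),r));R.append((w.max(),r))
print(L[::4],R[::4])
for z in (22,26,30):
    a=[]
    for E in (L,R):
        P=np.array([ray('wrist',p,z,m) for p in E]);v=np.polyfit(P[:,0],P[:,1],1);a.append(np.arctan(v[0]))
    C=np.array([ray('wrist',((l[0]+q[0])/2,l[1]),z,m) for l,q in zip(L,R)]);tip=C[-1]
    print(z,'edge ang',a,'tip fx',fx(tip),'from stub angle',np.arctan2(tip[1]+118.9,tip[0]-490.5))
# rail direction
for p,q in (((63/1.25,248/1.25),(641/1.25,255/1.25)),((81/1.25,356/1.25),(626/1.25,362/1.25))):
    A,B=ray('wrist',p,14,m),ray('wrist',q,14,m);print('rail yaw',np.arctan2(-(B-A)[0],(B-A)[1]),fx(A),fx(B))
gap(im[:,:,::-1],m)
E
```

```text
185 [(np.uint8(27), np.uint8(25), np.uint8(20)), (np.uint8(25), np.uint8(22), np.uint8(21)), (np.uint8(18), np.uint8(18), np.uint8(15)), (np.uint8(15), np.uint8(14), np.uint8(14)), (np.uint8(16), np.uint8(14), np.uint8(12)), (np.uint8(79), np.uint8(76), np.uint8(68)), (np.uint8(80), np.uint8(75), np.uint8(66)), (np.uint8(82), np.uint8(76), np.uint8(68)), (np.uint8(70), np.uint8(65), np.uint8(58)), (np.uint8(237), np.uint8(232), np.uint8(225)), (np.uint8(225), np.uint8(220), np.uint8(212)), (np.uint8(225), np.uint8(220), np.uint8(213))]
220 
226 
232 [(np.uint8(183), np.uint8(200), np.uint8(231)), (np.uint8(181), np.uint8(226), np.uint8(237)), (np.uint8(58), np.uint8(51), np.uint8(46)), (np.uint8(79), np.uint8(76), np.uint8(68)), (np.uint8(77), np.uint8(73), np.uint8(65)), (np.uint8(79), np.uint8(76), np.uint8(68)), (np.uint8(81), np.uint8(75), np.uint8(69)), (np.uint8(79), np.uint8(75), np.uint8(66)), (np.uint8(78), np.uint8(74), np.uint8(65)), (np.uint8(49), np.uint8(45), np.uint8(35)), (np.uint8(189), np.uint8(218), np.uint8(239)), (np.uint8(177), np.uint8(227), np.uint8(235))]
238
[... 204 characters left out ...]
), (np.int64(236), 234), (np.int64(235), 238), (np.int64(235), 242)]
22 edge ang [np.float64(0.03915604367699288), np.float64(0.16105493177949143)] tip fx [ -3.61 -63.57] from stub angle 0.13916568373799598
26 edge ang [np.float64(0.03915604367700201), np.float64(0.16105493177949143)] tip fx [ -4.79 -62.61] from stub angle 0.15055942986195997
30 edge ang [np.float64(0.03915604367699464), np.float64(0.1610549317794907)] tip fx [ -5.97 -61.65] from stub angle 0.16230077074707253
rail yaw 0.179901132268076 [ -33.91 -191.78] [-33.87 149.01]
rail yaw 0.1802790048752062 [  34.27 -191.93] [ 34.18 148.97]
mark px 381.2631578947368 171.3233082706767 red u 378 386 white cols [] mark fy [-56.08  51.34]
```

The finger is within about 0.02 rad of straight across, which is inside the measuring error. The handle's lead over the keeper also matches the socket's play at the 1.3 rad end stop. Nothing is being touched, so I hand in.

```bash
python3 -c "
from plant import ticket,env
print(env.get_state()['t'],ticket.sign_off())"
```

```text
the job is handed in; nothing more can be done
32.9833 None
```

The job is done and handed in at about 33 s of the 72 s allowed; the hand-in reports no verdict.

- **Stop:** I nudged it along in steps of up to 2 mm, about 86 mm in all. The pointer ended about 1 mm from the mark's centre, on the side it came from, inside the 6 mm band. It was still within the red in the last picture.
- **Boat:** I pushed it up to the stop until the force reached about 5 N, below the stop's 9 N friction. The later pictures show its end against the stop face.
- **Handle and keeper:** The handle went down onto the stub until it made contact, at the height expected for fully down. I turned it until the torque rose to 0.43 N m, against keeper friction of about 0.08, then released it.
- **Bystanders:** I touched none of them, though I did not measure them again at the end. The arm was clear, with its tip 175 mm above the bench.

**Checks that disagreed or failed:**
- The last picture puts the keeper's finger about 0.02 rad short of straight across. That is within the measuring error, so I relied on the torque rise as proof it reached its end stop.
- The wrist camera read about 1 mm off along the channel, and I corrected for this when placing the handle.
- My first estimate of the boat's contact point was about 10 mm short. A side picture showed the gap and I pushed on.
- The automatic pointer reading found no needle in the last picture, so I judged that one by eye.

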